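Square the food pan into the corner of the counter guide

ROBOT

A 6-joint arm with a two-finger parallel gripper is mounted at the origin on the work surface. World frame = base frame: x ahead of the robot, y to its left, z up, the work surface at z = 0. Lengths are in m, angles in rad, forces in N, time in s.
With the tool pointing down it reaches from about 0.425 to 0.95 m from the base axis. Payload 3.5 kg.
Tool frame: the origin (TCP) lies between the finger pads; the fingertips stand 17 mm ahead of it and the grasp point (between the pads) lies 2 mm behind it (ctrl.tip_reach is the distance from the TCP to the fingertips, in m); z points along the fingers, y is the direction in which the jaws open and shut (so a half turn about z gives the same grasp; the last joint's range is limited). The gripper opens to 85 mm and grips with 20 to 120 N. Pads are 22 mm wide; open, the fingers measure 114 mm over their backs; the gripper's body (76 mm by 85 mm) begins 54 mm behind the grasp point. The pads swing forward as they close: fully open they stand 13 mm farther back than shut.
Start: joints at [1.078, 0.286, 1.577, -0, 1.279, -0.15], TCP at [0.227, 0.636, 0.248] pointing down, gripper open.
Joint ranges: [-2.77, 2.77], [-0.9, 2.22], [0.21, 2.48], [-1.53, 4.67], [0.24, 2.81], [-2.84, 2.84]. Speed limits (rad/s): [2.79, 2.79, 3.14, 3.14, 3.14, 3.14].

INTERFACE

Orientations are given as a unit quaternion [x, y, z, w].
In Python, from plant import monitor, imaging, workorder, ctrl gives the robot as it stands.
- The arm moves only by the tool send_rows, never from a script. Its argument "rows" is a list of rows, each a list of 4 numbers: the shift along the world's x, y, z normalised to -1 to 1, where 1 is 0.3 m, then the turn about the world's z normalised to -1 to 1, where 1 is 360 degrees. A call has 1 to 20 rows; each row is the pose to reach, as a shift and turn from the pose commanded when the call began, turning the shorter way round; what a row does not reach only later rows make up. A row lasts 1/8 s, in which the tool goes at most 62.5 mm and 10.7 degrees, less where a joint would pass 70% of its speed; a pose out of reach is approached as far as the arm can. A call with a number of a shift or a turn outside -1 to 1 is refused whole. A call with a gripper value outside its range is refused whole. "jaw" is the closure, from 0 (fully open) to 1 (shut), set as the call begins (left out, the last holds). The fingers move at their own pace and stop on an object; "newtons" is the grip in N (left out, the last holds). Time passes only in rows, so rows that repeat a pose let the fingers close. It gives the time, the measured TCP pose, the force and the opening at its end, in the units of the state.
- monitor.get_state(): the state, without advancing time (a new reading comes with each control period).
- imaging.read_camera(name): name is "scene" or "top" or "wrist"; returns the picture (384x512x3 uint8, red, green, blue); there is no depth.
- imaging.calibration(name): a dict with "intrinsics" (3x3 intrinsics, pixels), "cam_to_world" (4x4, takes a point from camera to world coordinates). Camera axes: x right, y up, looking along -z (the intrinsics and any distortion apply to the point x, -y, -z); pixel columns grow to the right and rows downward; lengths in m; the calibration is good to about 2 mm. A picture is of the moment at which its call begins: read the wrist's pose just before it. calibration takes no time and is no camera call; for the wrist camera it gives the pose at the moment of the call.
- workorder.sign_off(): hands the job in, once; it reports no verdict.
The state is a dict: "time": time; "qpos": joint angles; "dq": joint speeds; "joint_efforts": joint torques, N m; "eef_pos": TCP position; "tcp_rot": TCP orientation; "contact_force": force on the tool from outside, world axes, zero at the start; "wrist_torque": the same for the moment, N m; "opening": opening from 0.0 (shut) to 1.0 (fully open).
Only numpy, scipy, OpenCV 4.12 (cv2) and the standard library are available. Lean on these libraries where they do the work, as an engineer would, in place of code of your own. Each camera call takes 0.05 s, during which the arm holds its last target.

TASK

Push the steel food pan with the white lid along the counter into the corner of the metal guide, so that it ends flush against the long back rail and flush against the raised end stop. Only push it: keep it flat on the counter, do not pick it up, and leave the shaker, mug, bowl and can where they stand. Take the hand away when done.

Things in the scene. Friction and masses are not known exactly. Their poses are not given: they have to be found in the camera images.
- pan: Loose steel food pan with flat white lid, 150 mm along its x, 180 along its y. Outermost edge is the lid flange, 36 to 44 mm above the counter; body below it 140 x 170; raised panel 110 x 140 brings the top to 46.5. 0.35 to 0.7 kg, slides at 2 to 5 N. Too wide to grasp. Starts robot side of the rail, turned up to 20 degrees from the rail's line. Origin: centre of underside; z up.
- rail: Straight aluminium back rail fixed to the counter beyond the pan; position and yaw vary. 20 mm thick along its x, 440 long along its y, 48 high. Its face towards the pan is x = -10 mm in its own frame. Origin: centre of underside; +x away from the robot, +y to the robot's left.
- stop: Raised aluminium end stop fixed at one end of the rail (left or right, varies), on the robot's side, square to it: 120 mm along its x, 20 thick along its y, 48 high, same yaw as the rail. Origin: centre of underside, at x = -70, y = +190 or -190 mm in the rail's frame. Its inner face, towards the rail's middle, is 10 mm from its origin.
- socket: Empty mounting plate at the rail's other end, fixed, flat on the counter: 120 x 20 mm, only 3 mm high. Not a stop. Origin: centre of underside, at x = -70 mm and y opposite to the end stop's (-190 or +190 mm) in the rail's frame.
- shaker: Bystander, loose: glass jar with steel cap, 48 mm diameter, 95 mm high. Origin: centre of the underside.
- mug: Bystander, loose: white mug, 72 mm diameter, 80 mm high, with a handle. Origin: centre of the underside.
- bowl: Bystander, loose: small blue bowl, 100 mm across the rim, 50 mm high. Origin: centre of the underside.
- can: Bystander, loose: closed can with a paper band, 66 mm diameter, 90 mm high. Two of the four bystanders stand behind the rail and one beyond each end of it. Origin: centre of the underside.
Things that resemble listed ones, but are neither listed nor needed, are in the scene too. Of the things like the pan, leave any that is yellow; of the rest the smaller one is meant.

How it is judged:
At the end, for the whole second after the job is handed in: The pan lies flat and at rest on the counter in the corner between rail and end stop: its centre within 6 mm of the flush position from the rail and within 6 mm of the flush position from the end stop, and within 0.05 rad (about 3 degrees) of square to the rail (x of pan in the frame of rail between -0.091 and -0.08 m and angle between the x axis of pan and the x axis of rail, either way round below 0.05 rad and y of pan in the frame of stop between -0.106 and 0.106 m and horizontal distance between pan and rail below 0.15 m and height (world z) of pan below 0.004 m and angle between pan's own z axis and vertical below 0.03 rad and linear speed of pan below 0.01 m/s); the robot touches nothing.
It fails at once if the pan is lifted or tipped off the counter (height (world z) of pan above 0.012 m or angle between pan's own z axis and vertical above 0.15 rad).
It fails at once if a bystander (shaker, mug, bowl or can) is moved more than 20 mm (distance of any of shaker, mug, bowl, can from where it was at the start of the episode above 0.02 m).
It also fails if it takes over 42 s, if anything falls off the work surface, if the arm or the gripper's body presses on something with over 40 N, if the wrist force passes 120 N, or if a joint passes its speed limit or range.

## Working session

There is one attempt and no reset: what is moved stays moved. The work goes in short steps, Python scripts to look and compute and a tool call to move; the robot and the scene stay as the last step left them, time stands still between calls to the robot, and variables do not carry over. Pictures are saved under pics/ and viewed, and the job is handed in when it is done.

Besides the shell and the picture viewer there is one more tool, called after ">>>" by a JSON object that holds its "fn" and its "kwargs", one argument or row to a line. send_rows: Moves the arm, as the interface text tells. Scaled input: -1 to 1 covers 0.3 m each way for a shift and 360 degrees each way for a turn. Its arguments: {"type":"object","properties":{"rows":{"type":"array"},"jaw":{"type":"number"},"newtons":{"type":"number"}},"required":["rows"]}

```bash
mkdir -p pics; ls; python3 - <<'E'
from plant import monitor, imaging, workorder, ctrl
import cv2,numpy as np
s=monitor.get_state();print(s, ctrl.tip_reach)
for n in("scene","top","wrist"):
    im=imaging.read_camera(n);cv2.imwrite(f"pics/{n}0.png",im[:,:,::-1])
    c=imaging.calibration(n);print(n,np.round(c["intrinsics"],1).tolist(),np.round(c["cam_to_world"],3).tolist(),[k for k in c])
E
```

```text
pics
{'time': 0.0, 'qpos': array([ 1.07798812e+00,  2.87191780e-01,  1.57817039e+00,  5.02017614e-05,
        1.27859481e+00, -1.50043337e-01]), 'dq': array([ 2.07354916e-03, -1.24841898e-03, -1.03383087e-03, -1.34600360e-05,
       -1.77295176e-03, -4.32473306e-04]), 'joint_efforts': array([-1.18831595e-03, -4.05965567e+01, -2.92631668e+01, -1.72276937e-04,
        5.70354328e-03,  6.88781768e-06]), 'eef_pos': array([0.22655876, 0.6351935 , 0.2469333 ]), 'tcp_rot': array([ 1.70551727e-01,  9.85348015e-01, -1.11403023e-03, -3.96266787e-04]), 'contact_force': array([-0.53038108,  0.5845918 ,  0.71619289]), 'wrist_torque': array([ 0.0341764 , -0.06218868, -0.05235402]), 'opening': 0.9998559628742543} 0.017
scene [[429.2, 0.0, 255.1], [0.0, 429.2, 190.8], [0.0, 0.0, 1.0]] [[-0.274, -0.741, 0.613, 1.33], [0.962, -0.217, 0.168, 0.224], [0.008, 0.636, 0.772, 1.045], [0.0, 0.0, 0.0, 1.0]] ['intrinsics', 'cam_to_world']
top [[351.5, 0.0, 251.9], [0.0, 351.5, 192.5], [0.0, 0.0, 1.0]] [[-0.124, 0.969, -0.212, 0.331], [-0.992, -0.12, 0.031, 0.02], [0.004, 0.214, 0.977, 0.993], [0.0, 0.0, 0.0, 1.0]] ['intrinsics', 'cam_to_world']
wrist [[281.3, 0.0, 255.7], [0.0, 281.3, 191.0], [0.0, 0.0, 1.0]] [[0.336, -0.891, -0.305, 0.147], [0.942, 0.317, 0.111, 0.664], [-0.002, -0.324, 0.946, 0.372], [0.0, 0.0, 0.0, 1.0]] ['intrinsics', 'cam_to_world']
```

View pics/top0.png

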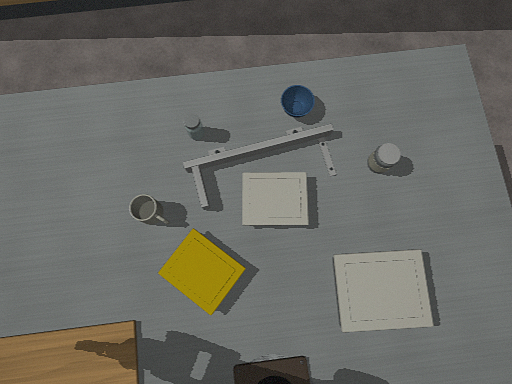

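View pics/scene0.png

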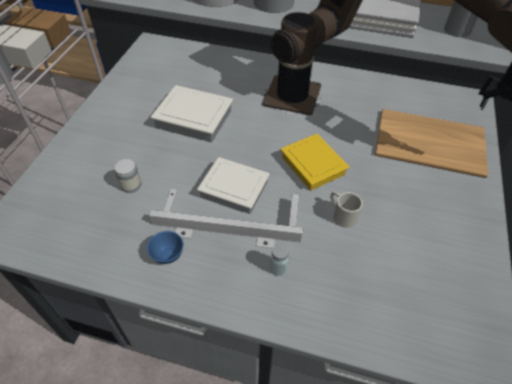

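The top picture shows these candidates for the pan: small white-lidded at (275,199), large white-lidded at (382,290), yellow at (203,271). I choose the small white one. The end stop is the left one (203,187), because the right plate (328,158) is flat. The shaker is at (194,128), mug at (145,208), bowl at (297,100) and can at (385,158).

```bash
cat > h.py <<'E'
import cv2,numpy as np
from plant import monitor, imaging
def ray(c,uv,z):
    K=c["intrinsics"];T=c["cam_to_world"]
    p=np.linalg.inv(K)@np.array([uv[0],uv[1],1.]);d=T[:3,:3]@np.array([p[0],-p[1],-p[2]]);o=T[:3,3]
    return (o+d*(z-o[2])/d[2])[:2]
def proj(c,P):
    K=c["intrinsics"];T=c["cam_to_world"];q=T[:3,:3].T@(np.array(P)-T[:3,3]);v=K@np.array([q[0],-q[1],-q[2]]);return v[:2]/v[2]
def worldrect(c,cnt,z):
    P=np.array([ray(c,p,z) for p in cnt.reshape(-1,2).astype(float)],np.float32)
    return cv2.minAreaRect((P*1000).astype(np.float32))
E
python3 - <<'E'
import cv2,numpy as np
from h import *
t=cv2.imread("pics/top0.png");s=cv2.imread("pics/scene0.png")
cv2.imwrite("pics/tc0.png",cv2.resize(t[80:260,120:400],None,fx=2.8,fy=2.8,interpolation=cv2.INTER_CUBIC))
cv2.imwrite("pics/sc0.png",cv2.resize(s[140:290,100:370],None,fx=2.9,fy=2.9,interpolation=cv2.INTER_CUBIC))
hsv=cv2.cvtColor(t,cv2.COLOR_BGR2HSV)
for p in [(275,180),(275,199),(260,146),(201,185),(240,185),(247,199),(300,137)]: print(p,t[p[1],p[0]],hsv[p[1],p[0]])
E
```

```text
(275, 180) [145 155 156] [ 27  18 156]
(275, 199) [145 156 157] [ 28  19 157]
(260, 146) [139 143 141] [ 45   7 143]
(201, 185) [136 139 138] [ 40   6 139]
(240, 185) [117 119 115] [ 75   9 119]
(247, 199) [147 157 157] [ 30  16 157]
(300, 137) [154 155 153] [ 75   3 155]
```

View pics/tc0.png

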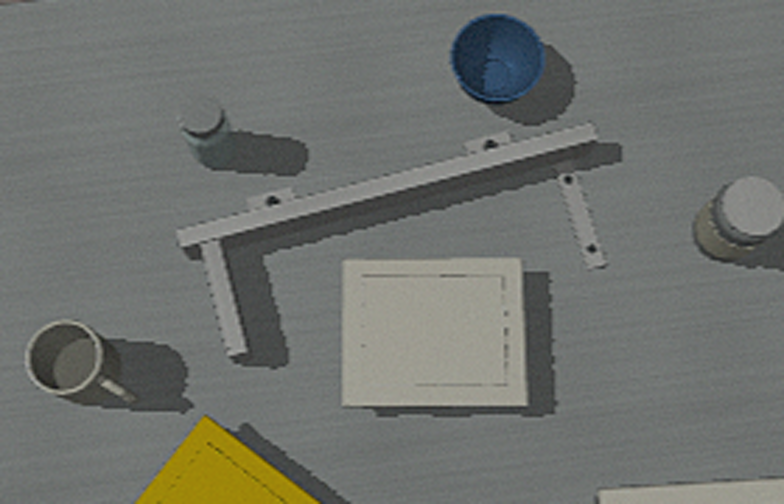

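View pics/sc0.png

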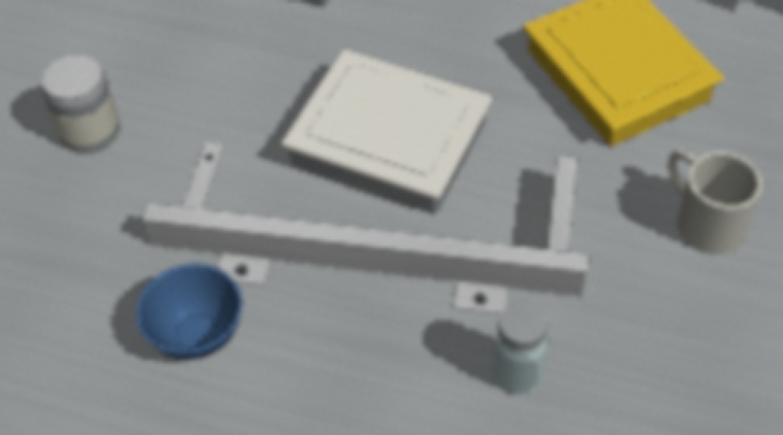

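The close crop confirms the small white-lidded pan (crop 343–527 × 258–405). The raised stop casts a shadow at left, while the right plate is flat with screw holes. Next I measure.

```bash
cat >> h.py <<'E'
def panmask(im):  # rgb
    hsv=cv2.cvtColor(im,cv2.COLOR_RGB2HSV)
    m=((hsv[...,2]>132)&(hsv[...,1]>11)&(hsv[...,1]<60)&(hsv[...,0]<40)).astype(np.uint8)*255
    return cv2.morphologyEx(m,cv2.MORPH_OPEN,np.ones((5,5)))
E
python3 - <<'E'
import cv2,numpy as np
from h import *
for n in("top","scene"):
    im=cv2.imread(f"pics/{n}0.png")[:,:,::-1].copy();c=imaging.calibration(n)
    m=panmask(im)
    cs,_=cv2.findContours(m,cv2.RETR_EXTERNAL,cv2.CHAIN_APPROX_NONE)
    for k in cs:
        if cv2.contourArea(k)>1200:
            r=worldrect(c,k,.044);print(n,"pan?",np.round(k.mean(0)),np.round(r[0],1),np.round(r[1],1),round(r[2],1))
def cp(p):return (120+p[0]/2.8,80+p[1]/2.8)
c=imaging.calibration("top")
print("rail top corners",[ (np.round(ray(c,cp(p),.048)*1000)).tolist() for p in [(177,233),(593,125),(598,137),(180,248)]])
print("stop top",[ (np.round(ray(c,cp(p),.048)*1000)).tolist() for p in [(202,245),(219,241),(244,351),(229,356)]])
print("yellow",[ (np.round(ray(c,p,.044)*1000)).tolist() for p in [(194,229),(245,270),(213,313),(160,272)]])
c=imaging.calibration("scene")
def cs_(p):return (100+p[0]/2.9,140+p[1]/2.9)
print("rail top sc",[ (np.round(ray(c,cs_(p),.048)*1000)).tolist() for p in [(148,206),(587,255),(585,270),(146,222)]])
print("stop sc",[ (np.round(ray(c,cs_(p),.048)*1000)).tolist() for p in [(560,157),(577,157),(550,250)]])
E
```

```text
top pan? [[382. 290.]] [ 238.4 -314.9] [233.7 193.9] 86.4
top pan? [[276. 202.]] [515.5 -69.3] [177.3 146.3] 83.0
scene pan? [[233. 182.]] [516.4 -68.3] [178.2 148.2] 83.0
scene pan? [[190. 109.]] [ 227.4 -316.3] [236.1 194.5] 86.2
rail top corners [[643.0, 170.0], [707.0, -263.0], [693.0, -266.0], [627.0, 169.0]]
stop top [[628.0, 147.0], [630.0, 130.0], [516.0, 116.0], [513.0, 130.0]]
yellow [[456.0, 157.0], [332.0, 34.0], [235.0, 128.0], [355.0, 256.0]]
rail top sc [[695.0, -261.0], [630.0, 172.0], [648.0, 174.0], [714.0, -254.0]]
stop sc [[518.0, 120.0], [513.0, 137.0], [635.0, 136.0]]
```

>>> {"fn": "send_rows", "kwargs": {
  "rows": [
    [0.745,-0.98,0,0.035],
    [0.745,-0.98,0,0.035],
    [0.745,-0.98,0,0.035],
    [0.745,-0.98,0,0.035],
    [0.745,-0.98,0,0.035],
    [0.745,-0.98,0,0.035],
    [0.745,-0.98,0,0.035]
  ],
  "jaw": 0
}}

```text
time: 1.02
eef_pos: [0.4523, 0.3388, 0.248]
tcp_rot: [0.064, 0.998, -0.0, -0.0]
contact_force: [-0.2, 0.2, 0.3]
opening: 0.998
```

>>> {"fn": "send_rows", "kwargs": {
  "rows": [
    [0,-0.98,-0.3,0],
    [0,-0.98,-0.3,0],
    [0,-0.98,-0.3,0],
    [0,-0.98,-0.3,0],
    [0,-0.98,-0.3,0],
    [0,-0.98,-0.3,0],
    [0,-0.98,-0.3,0]
  ]
}}

```text
time: 1.9
eef_pos: [0.4504, 0.0485, 0.1585]
tcp_rot: [0.061, 0.998, 0.0, 0.0]
contact_force: [-0.0, -0.3, -0.1]
opening: 0.998
```

>>> {"fn": "send_rows", "kwargs": {
  "rows": [
    [-0.1,-0.36,-0.1,0],
    [-0.1,-0.36,-0.1,0],
    [-0.1,-0.36,-0.1,0],
    [-0.1,-0.36,-0.1,0]
  ]
}}

```text
time: 2.4
eef_pos: [0.4211, -0.0591, 0.1289]
tcp_rot: [0.061, 0.998, 0.0, 0.001]
contact_force: [0.7, 0.3, 0.1]
opening: 0.998
```

```bash
python3 - <<'E'
from h import *
for n in("wrist","top"):
    im=imaging.read_camera(n);cv2.imwrite(f"pics/{n}1.png",im[:,:,::-1])
s=monitor.get_state();print(s["eef_pos"],s["time"],s["qpos"])
c=imaging.calibration("top")
im=imaging.read_camera("scene");c=imaging.calibration("scene");m=panmask(im)
cs,_=cv2.findContours(m,cv2.RETR_EXTERNAL,cv2.CHAIN_APPROX_NONE)
for k in cs:
    if cv2.contourArea(k)>1200:
        r=worldrect(c,k,.044);print(np.round(r[0],1),np.round(r[1],1),round(r[2],1))
E
```

```text
[ 0.42118511 -0.05888541  0.12900559] 2.5 [-3.78624281e-01 -1.45279077e-01  2.26718079e+00  3.69852670e-04
  1.01839591e+00 -1.82963490e+00]
[1132.2 -298.2] [421.9 133.3] 86.1
[516.5 -68.2] [178.5 149.1] 82.6
```

View pics/wrist1.png

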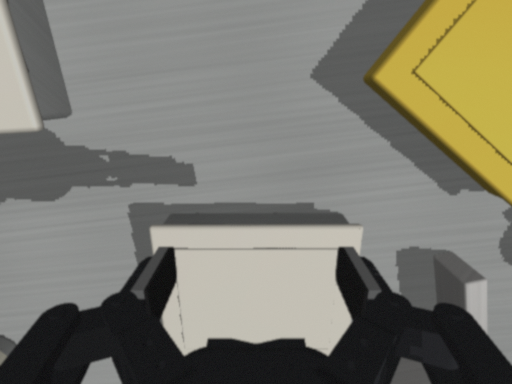

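```bash
python3 - <<'E'
from h import *
c=imaging.calibration("wrist")
for uv in[(152,226),(256,226),(361,226)]: print(ray(c,uv,.044))
p=monitor.get_state()["eef_pos"]
print(proj(c,p),proj(c,p+[0,.0425,-.004]),proj(c,p+[0,-.0425,-.004]))
E
```

```text
[ 0.42851828 -0.14620736]
[ 0.43874641 -0.06100147]
[0.44907086 0.02500677]
[256.0929529  267.43940714] [336.20826788 254.77562019] [177.71649398 271.17334342]
```

Wrist view: the pan's near edge is at row 226, which puts it at x ≈ 0.439. That is about 6 mm ahead of the fingers and parallel to the jaws, so I descend.

>>> {"fn": "send_rows", "kwargs": {
  "rows": [
    [-0.01,0,-0.17,0],
    [-0.01,0,-0.34,0],
    [-0.01,0,-0.34,0],
    [-0.01,0,-0.34,0]
  ]
}}

```text
time: 3.05
eef_pos: [0.4188, -0.0602, 0.0279]
tcp_rot: [0.061, 0.998, -0.0, 0.001]
contact_force: [0.2, -0.7, 0.6]
opening: 1.001
```

>>> {"fn": "send_rows", "kwargs": {
  "rows": [
    [0.02,0,0,0],
    [0.04,0,0,0],
    [0.06,-0.003,0,0.004],
    [0.08,-0.006,0,0.008],
    [0.1,-0.01,0,0.014],
    [0.12,-0.014,0,0.02],
    [0.14,-0.018,0,0.026],
    [0.16,-0.022,0,0.032],
    [0.18,-0.026,0,0.037],
    [0.2,-0.028,0,0.041],
    [0.22,-0.03,0,0.0433],
    [0.22,-0.03,0,0.0433]
  ]
}}

```text
time: 4.55
eef_pos: [0.4844, -0.0692, 0.0264]
tcp_rot: [-0.075, 0.997, -0.0, 0.001]
contact_force: [-0.6, -0.1, -0.1]
opening: 1.0
```

```bash
cat >> h.py <<'E'
def measure(tag):
    for n in("scene","top"):
        im=imaging.read_camera(n);c=imaging.calibration(n);m=panmask(im)
        cv2.imwrite(f"pics/{n}{tag}.png",cv2.resize(im[:,:,::-1][70:280,90:400],None,fx=2.5,fy=2.5,interpolation=cv2.INTER_CUBIC))
        cs,_=cv2.findContours(m,cv2.RETR_EXTERNAL,cv2.CHAIN_APPROX_NONE)
        for k in cs:
            if cv2.contourArea(k)>1200:
                r=worldrect(c,k,.044);p=r[0];a=np.deg2rad(8.5)
                print(n,np.round(p,1),np.round(r[1],1),round(r[2],1),"x'y'",round(p[0]*np.cos(a)+p[1]*np.sin(a),1),round(-p[0]*np.sin(a)+p[1]*np.cos(a),1))
    s=monitor.get_state();print(s["eef_pos"],s["time"])
E
python3 -c "
from h import *
measure(2)"
```

```text
scene [1137.  -294.2] [430.1 143.5] 86.2 x'y' 1081.0 -459.1
scene [571.2 -54.7] [150. 176.] 8.5 x'y' 556.8 -138.5
top [ 241.9 -250.2] [106.3 193.2] 86.4 x'y' 202.2 -283.2
top [569.  -56.1] [147.9 178.5] 8.7 x'y' 554.4 -139.5
[ 0.48411311 -0.06915987  0.02638005] 4.65
```

View pics/scene2.png

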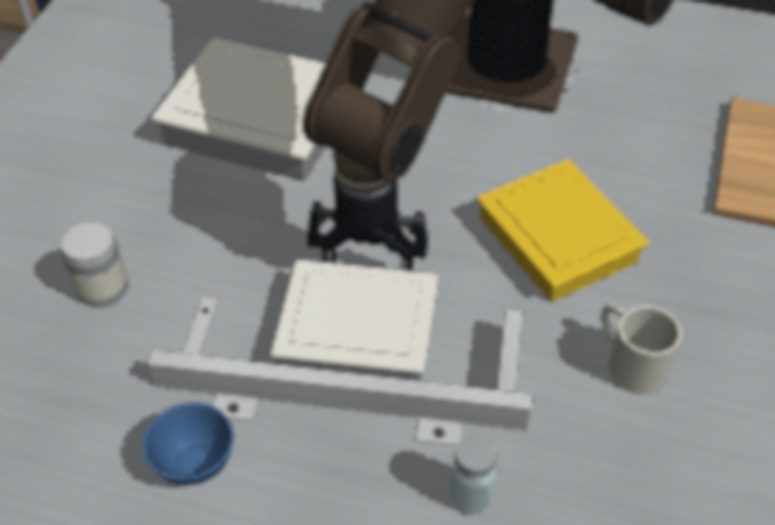

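>>> {"fn": "send_rows", "kwargs": {
  "rows": [
    [-0.03,-0.003,0,0],
    [-0.03,-0.003,0.1,0],
    [-0.03,-0.003,0.28,0],
    [0.1,-0.3,0.28,-0.03],
    [0.342,-0.32,0.28,-0.25],
    [0.342,-0.32,0.28,-0.25],
    [0.342,-0.32,0.28,-0.25],
    [0.342,-0.32,0.28,-0.25],
    [0.342,-0.32,0.28,-0.25],
    [0.342,-0.32,0.28,-0.25],
    [0.342,-0.32,0.28,-0.25],
    [0.342,-0.32,0.28,-0.25],
    [0.342,-0.32,0.28,-0.25],
    [0.342,-0.32,0.28,-0.25]
  ]
}}

```text
time: 6.4
eef_pos: [0.5857, -0.1653, 0.1102]
tcp_rot: [0.652, 0.758, 0.0, -0.0]
contact_force: [-0.2, 0.5, 0.0]
opening: 0.994
```

```bash
python3 -c "
from h import *
cv2.imwrite('pics/w3.png',imaging.read_camera('wrist')[:,:,::-1])
measure(3)"
```

```text
scene [1141.7 -293.6] [432.3 153.7] 86.1 x'y' 1085.8 -459.1
scene [571.5 -54.9] [148.3 176.3] 9.2 x'y' 557.1 -138.8
top [ 239.9 -293.9] [184.7 195.2] 86.4 x'y' 193.9 -326.2
top [568.7 -54.1] [148.2 175.9] 8.8 x'y' 554.4 -137.5
[ 0.58586615 -0.16527515  0.11032056] 6.55
```

View pics/w3.png

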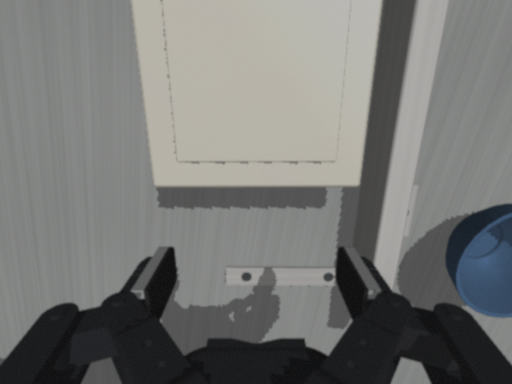

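>>> {"fn": "send_rows", "kwargs": {
  "rows": [
    [0,0,-0.14,0],
    [0,0,-0.28,0],
    [0,0,-0.28,0],
    [0,0,-0.28,0]
  ]
}}

```text
time: 7.05
eef_pos: [0.5869, -0.1657, 0.0277]
tcp_rot: [0.652, 0.758, 0.0, 0.001]
contact_force: [1.1, -0.8, 0.1]
opening: 0.997
```

>>> {"fn": "send_rows", "kwargs": {
  "rows": [
    [-0.003,0.02,0,0],
    [-0.006,0.04,0,0],
    [-0.009,0.06,0,0],
    [-0.0125,0.085,0,0],
    [-0.0165,0.11,0,0],
    [-0.02,0.135,0,0],
    [-0.024,0.16,0,0],
    [-0.0275,0.185,0,0],
    [-0.0315,0.21,0,0],
    [-0.035,0.235,0,0],
    [-0.039,0.26,0,0],
    [-0.042,0.28,0,0],
    [-0.0435,0.29,0,0],
    [-0.0435,0.29,0,0]
  ]
}}

```text
time: 8.8
eef_pos: [0.5731, -0.078, 0.0264]
tcp_rot: [0.653, 0.758, 0.0, 0.0]
contact_force: [1.5, -2.6, 2.1]
opening: 0.999
```

```bash
python3 -c "
from h import *
measure(4)"
```

```text
scene [1142.5 -293.6] [432.3 155.2] 86.1 x'y' 1086.5 -459.3
scene [559.8  23.7] [147.9 176.1] 8.5 x'y' 557.2 -59.3
top [ 241.6 -266.4] [138.9 195.4] 86.4 x'y' 199.6 -299.2
top [554.1  40.2] [148.2 140.9] 8.1 x'y' 554.0 -42.1
[ 0.57277243 -0.07802918  0.02604278] 8.9
```

View pics/top4.png

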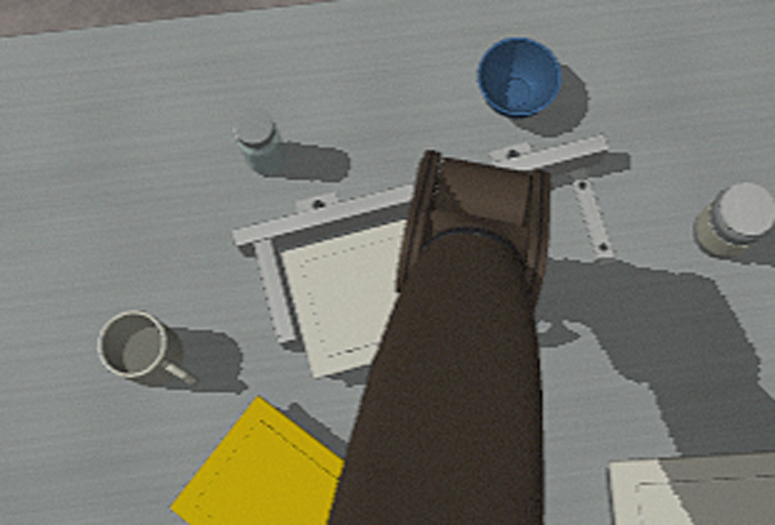

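The pan is aligned at 8.5°, with about 6–9 mm left to the stop. I creep on, watching the force.

>>> {"fn": "send_rows", "kwargs": {
  "rows": [
    [-0.0007,0.005,0,0],
    [-0.0015,0.01,0,0],
    [-0.002,0.015,0,0],
    [-0.0025,0.017,0,0],
    [-0.0025,0.017,0,0]
  ]
}}

```text
time: 9.52
eef_pos: [0.5717, -0.0729, 0.026]
tcp_rot: [0.652, 0.758, -0.0, -0.001]
contact_force: [-0.1, -2.4, 1.2]
opening: 1.002
```

>>> {"fn": "send_rows", "kwargs": {
  "rows": [
    [-0.0004,0.003,0,0],
    [-0.0008,0.005,0,0],
    [-0.001,0.007,0,0],
    [-0.001,0.007,0,0]
  ]
}}

```text
time: 10.02
eef_pos: [0.5716, -0.0717, 0.0261]
tcp_rot: [0.652, 0.758, -0.001, 0.0]
contact_force: [-0.0, -5.3, 0.3]
opening: 1.0
```

>>> {"fn": "send_rows", "kwargs": {
  "rows": [
    [-0.0004,0.003,0,0],
    [-0.0008,0.006,0,0],
    [-0.001,0.008,0,0],
    [-0.001,0.008,0,0]
  ]
}}

```text
time: 10.52
eef_pos: [0.5714, -0.0716, 0.0261]
tcp_rot: [0.652, 0.758, -0.002, 0.002]
contact_force: [-0.5, -13.3, 0.3]
opening: 0.998
```

```bash
python3 -c "
from h import *
measure(5)"
```

```text
scene [1141.8 -293.5] [432.1 153.2] 86.2 x'y' 1085.9 -459.0
scene [559.1  29.2] [148.3 177.3] 9.0 x'y' 557.2 -53.7
top [ 241.7 -264.8] [135.7 195.3] 86.3 x'y' 199.9 -297.7
top [552.3  49.4] [148.5 135.3] 7.6 x'y' 553.6 -32.7
[ 0.57141771 -0.07157898  0.02612884] 10.625
```

View pics/top5.png

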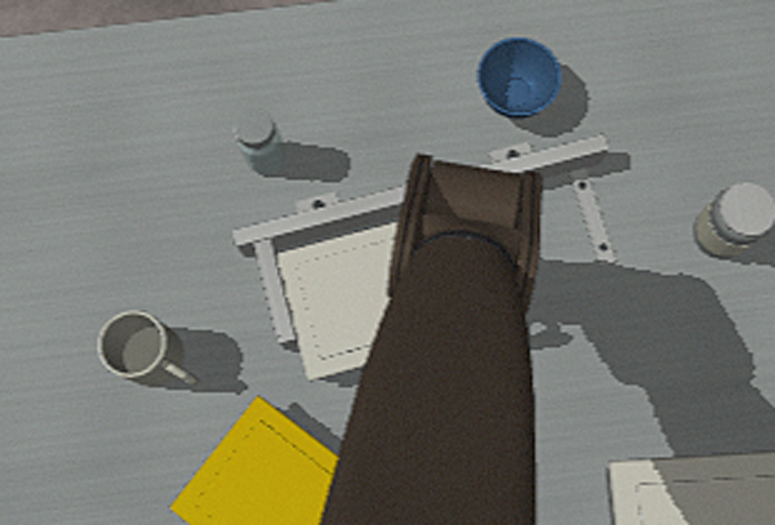

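The pan stalls at 13 N against the stop. I move to the near side to push it to the rail.

>>> {"fn": "send_rows", "kwargs": {
  "rows": [
    [0.005,-0.04,0,0],
    [0.005,-0.04,0.1,0],
    [0.005,-0.04,0.28,0],
    [-0.1,-0.04,0.28,0.03],
    [-0.36,0.282,0.28,0.25],
    [-0.36,0.282,0.28,0.25],
    [-0.36,0.282,0.28,0.25],
    [-0.36,0.282,0.28,0.25],
    [-0.36,0.282,0.28,0.25],
    [-0.36,0.282,0.28,0.25],
    [-0.36,0.282,0.28,0.25],
    [-0.36,0.282,0.28,0.25],
    [-0.36,0.282,0.28,0.25],
    [-0.36,0.282,0.28,0.25]
  ]
}}

```text
time: 12.38
eef_pos: [0.4632, 0.0163, 0.11]
tcp_rot: [-0.074, 0.997, 0.0, -0.0]
contact_force: [-1.1, 0.3, -0.4]
opening: 0.996
```

```bash
python3 -c "
from h import *
cv2.imwrite('pics/w6.png',imaging.read_camera('wrist')[:,:,::-1])
measure(6)"
```

```text
scene [1131.2 -299.1] [419.9 131.6] 86.1 x'y' 1074.6 -463.1
scene [558.   29.8] [148.7 176.6] 8.5 x'y' 556.3 -53.0
top [ 234.7 -379.9] [106.4 194.4] 86.1 x'y' 175.9 -410.4
[0.46344267 0.01605674 0.11024335] 12.525
```

View pics/w6.png

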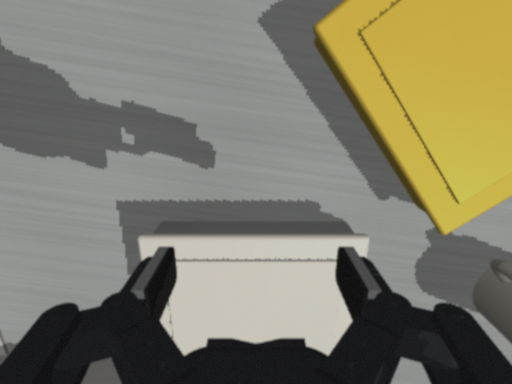

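```bash
python3 -c "
from h import *
c=imaging.calibration('wrist')
a=np.deg2rad(8.5);R=np.array([[np.cos(a),np.sin(a)],[-np.sin(a),np.cos(a)]])
for p in [(139,236),(254,236),(368,236)]: print(R@ray(c,p,.044))
print(R@monitor.get_state()['eef_pos'][:2])
print('yellow corner',R@ray(c,(445,233),.044))"
```

```text
[ 0.47766742 -0.14124981]
[ 0.47762186 -0.05371151]
[0.47757668 0.03308923]
[ 0.46072549 -0.05262082]
yellow corner [0.47500161 0.09117446]
```

>>> {"fn": "send_rows", "kwargs": {
  "rows": [
    [0,0,-0.14,0],
    [0,0,-0.28,0],
    [0,0,-0.28,0],
    [0.015,0.002,-0.28,0],
    [0.03,0.0045,-0.28,0],
    [0.045,0.0065,-0.28,0],
    [0.055,0.008,-0.28,0],
    [0.06,0.009,-0.28,0],
    [0.06,0.009,-0.28,0]
  ]
}}

```text
time: 13.65
eef_pos: [0.4818, 0.0182, 0.0278]
tcp_rot: [-0.075, 0.997, -0.0, -0.0]
contact_force: [-5.1, -2.9, 3.1]
opening: 1.001
```

>>> {"fn": "send_rows", "kwargs": {
  "rows": [
    [0.004,0.0006,0,0],
    [0.008,0.0012,0,0],
    [0.012,0.0018,0,0],
    [0.012,0.0018,0,0]
  ]
}}

```text
time: 14.15
eef_pos: [0.4854, 0.0188, 0.0278]
tcp_rot: [-0.075, 0.997, -0.0, -0.0]
contact_force: [-4.0, -2.2, 3.2]
opening: 0.999
```

>>> {"fn": "send_rows", "kwargs": {
  "rows": [
    [0.004,0.0006,0,0],
    [0.008,0.0012,0,0],
    [0.01,0.0015,0,0],
    [0.01,0.0015,0,0]
  ]
}}

```text
time: 14.65
eef_pos: [0.4879, 0.0192, 0.0278]
tcp_rot: [-0.075, 0.997, -0.0, -0.001]
contact_force: [-7.2, -2.5, 5.2]
opening: 1.004
```

>>> {"fn": "send_rows", "kwargs": {
  "rows": [
    [0.003,0.0004,0,0],
    [0.006,0.001,0,0],
    [0.008,0.0012,0,0],
    [0.008,0.0012,0,0]
  ]
}}

```text
time: 15.15
eef_pos: [0.4879, 0.0194, 0.0275]
tcp_rot: [-0.075, 0.997, -0.0, -0.004]
contact_force: [-12.7, -4.6, 10.8]
opening: 1.003
```

>>> {"fn": "send_rows", "kwargs": {
  "rows": [
    [-0.02,-0.003,0,0],
    [-0.05,-0.007,0,0],
    [-0.05,-0.007,0.2,0],
    [-0.05,-0.007,0.4,0],
    [-0.05,-0.007,0.4,0],
    [-0.05,-0.007,0.4,0]
  ]
}}

```text
time: 15.9
eef_pos: [0.4754, 0.018, 0.1464]
tcp_rot: [-0.075, 0.997, -0.0, 0.0]
contact_force: [-0.3, -0.3, 0.8]
opening: 0.996
```

```bash
python3 -c "
from h import *
cv2.imwrite('pics/w7.png',imaging.read_camera('wrist')[:,:,::-1])
measure(7)
c=imaging.calibration('top')
"
```

```text
scene [1128.6 -346.6] [327.8 125.1] 84.6 x'y' 1065.0 -509.6
scene [571.8  31.8] [143.6 175.9] 9.1 x'y' 570.2 -53.0
top [ 236.3 -389.7] [ 87.6 190.1] 86.3 x'y' 176.1 -420.3
[0.47422004 0.01812754 0.14438241] 16.05
```

View pics/scene7.png

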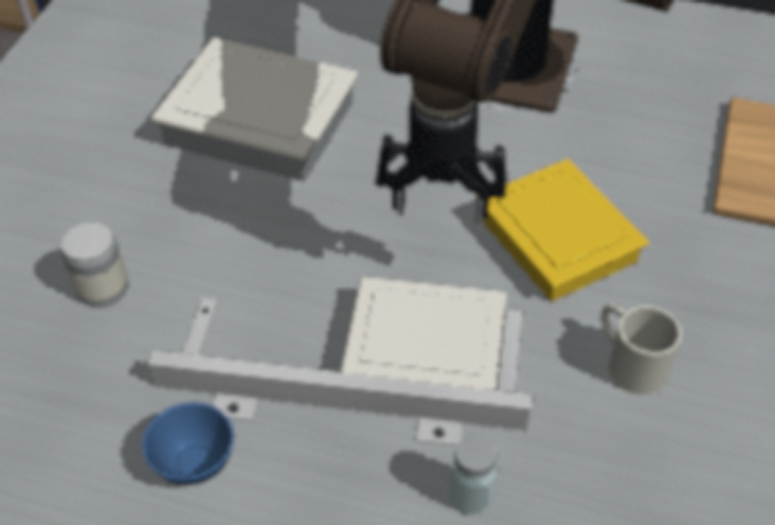

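View pics/top7.png

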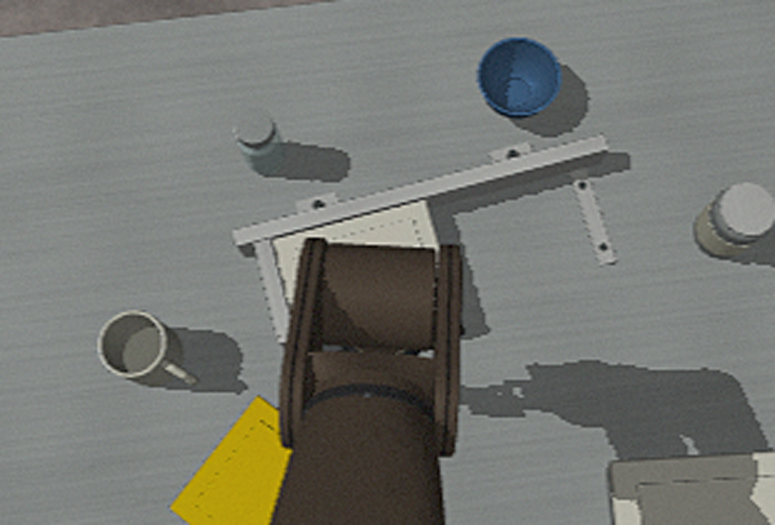

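>>> {"fn": "send_rows", "kwargs": {
  "rows": [
    [0,-0.3,0.3,0],
    [0,-0.9,0.3,0],
    [0,-0.98,0.3,0],
    [0,-0.98,0.3,0],
    [0,-0.98,0.3,0],
    [0,-0.98,0.3,0],
    [0,-0.98,0.3,0],
    [0,-0.98,0.3,0]
  ]
}}

```text
time: 17.05
eef_pos: [0.4753, -0.2744, 0.2349]
tcp_rot: [-0.075, 0.997, 0.001, -0.001]
contact_force: [1.1, 0.7, -0.5]
opening: 1.0
```

```bash
python3 -c "
from h import *
measure(8)
im=imaging.read_camera('top')[:,:,::-1]
cv2.imwrite('pics/t8.png',cv2.resize(im[130:240,170:290],None,fx=5,fy=5,interpolation=cv2.INTER_CUBIC))
"
```

```text
scene [1132.2 -298.2] [421.9 133.3] 86.1 x'y' 1075.7 -462.2
scene [572.4  32.3] [141.9 177.1] 8.0 x'y' 570.9 -52.7
scene [ 226.2 -315.9] [236. 198.] 86.2 x'y' 177.1 -345.8
top [572.6  30.6] [147.7 178.5] 8.4 x'y' 570.9 -54.4
[ 0.47555078 -0.27452893  0.23560871] 17.15
```

View pics/t8.png

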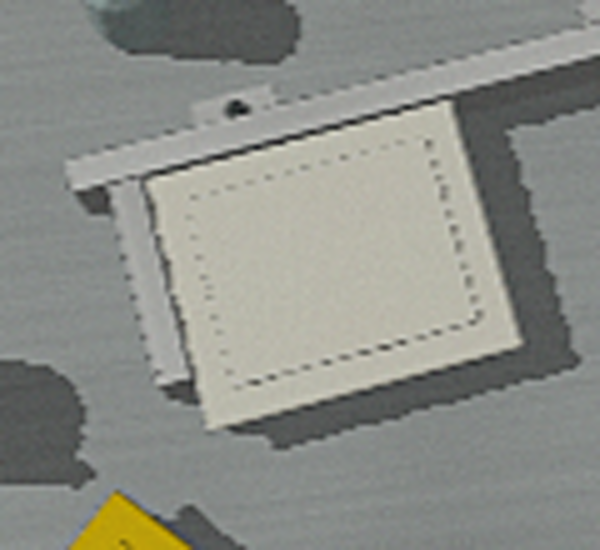

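The close crop shows the lid edge parallel to the rail and stop, with only a 1 px shadow seam at each. Pan yaw is 8.4° against 8.5° for the rail, and the hand is clear. I hand in the job.

```bash
python3 -c "
from plant import workorder
print(workorder.sign_off())"
```

```text
the job is handed in; nothing more can be done
None
```

I pushed the small white-lidded pan into the corner of the guide with open fingers, and the job is handed in. It took three pushes: towards the rail while squaring it, along the rail to the left end stop, then onto the rail. It stalled at about 13 N against the stop and again against the rail, and then I lifted the hand clear.

Last checks, in the rail's directions:
- **Position:** both cameras put the pan's centre about 0.4 mm from the flush position off the rail (570.9 mm against 570.5 mm). Off the end stop it is within about 1.5 mm (−52.7 and −54.4 mm against −53 mm). The rail and stop faces are known only to about 3 mm, so the two force stalls are the firmer evidence of contact.
- **Squareness:** the pan's yaw is 8.4° from the top camera and 8.0° from the scene camera, against 8.5° for the rail. Both are within the 3° limit.
- **Bystanders:** the shaker, mug, bowl and can look unmoved in the pictures. I did not measure their positions.
- **One oddity:** during the final press on the rail, the wrist also read about 11 N upward. I put this down to friction, and the pan looked flat afterwards.

The whole run took about 17 s of the 42 s allowed.

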